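# Register a name-plate blank in the corner of a heat-press jig

### The job

Push the loose white name-plate blank that lies on the metal loading jig up against the jig's long dark rail until it is flush with it, and from there slide it along the rail into the corner pocket by the red end stop, until it lies flat with one long side flush against the rail and its end butted against the stop; then leave it there. Only push it over the plate, never pick it up, and do not disturb the spare blanks, the tape roll or the bottle beside the jig.

Things in the scene. Friction and masses are not known exactly. Their poses are not given: they have to be found in the camera images.
- jig: Fixed loading jig on the bench: bare level aluminium plate 150 (x) by 320 (y) by 12 mm thick. Origin: centre of its underside, on the bench. Its x axis points across the plate to the rail, its y axis along the rail to the end stop, z up; at yaw 0 the rail is on the side away from the robot, the stop at the left (+y). The other jig entries are fixed to it, with its axes.
- rail (a point): Middle of the top inner edge of the jig's rail: dark steel bar with white scale ticks along the whole plate edge, 16 mm wide, 8 mm above the plate (20 above the bench). Its inner face lies at jig x = +59 mm.
- stop (a point): Middle of the top inner edge of the red end stop: bar across the plate from jig x = -3 to +59 mm, 16 wide, 8 above the plate (20 above the bench). Its inner face lies at jig y = +144 mm.
- lip (a point): Middle of the top inner edge of the lip: short red strip parallel to the rail, jig x = +1 to +9, y = +114 to +144 mm, 6 above the plate. Rail, stop and lip make the corner pocket, open only towards jig -y: 50 mm wide between rail and lip, 30 deep along the lip, so that a seated blank sticks out of it by 40.
- pocket (a point): Where the blank's centre is when it is home: jig frame x = +36.5, y = +109, z = +17 mm; axes as the jig's.
- blank_center (a point): Centre (half-way up) of the blank: loose rectangular fibreboard plate, white top, 45 (its x) by 70 (its y) by 10 mm thick, 20 to 40 g, lying flat on the jig's plate, its top 22 mm above the bench, 2 above rail and stop. It starts 20 mm or more clear of the rail, turned up to 0.5 rad from it, on the half away from the stop. So light that a finger pressing hard on its edge can tip it up.
- stack_center (a point): Bystander: centre of a loose stack of three spare blanks, 45 by 70 by 30 mm high, on the bench beside the jig.
- tape_center (a point): Bystander: centre of a loose roll of amber heat tape lying flat, 68 mm across, 19 mm high, on the bench beside the jig.
- cleaner_center (a point): Bystander: centre of a loose small bottle with a red cap, 42 mm across, 95 mm high, standing on the bench beside the jig.
Things that resemble listed ones, but are neither listed nor needed, are in the scene too. What is shaped like the part that bears blank_center but turquoise is not meant.

How it is judged:
On the way, in this order (a step that is already met when the one before it is completed fails the run):
1. the blank is flush against the rail (within 4 mm and 0.1 rad) while still short of the pocket (its centre at least 69 mm from home along the rail) (x of blank_center in the frame of jig above 0.0325 m and angle between the x axis of blank_center and the x axis of jig, either way round below 0.1 rad and y of blank_center in the frame of jig below 0.04 m), for 0.1 s.
2. the blank is home in the corner pocket, flush with rail and stop (x of blank_center in the frame of jig above 0.0345 m and angle between the x axis of blank_center and the x axis of jig, either way round below 0.05 rad and y of blank_center in the frame of jig above 0.107 m and z of blank_center in the frame of jig below 0.019 m and angle between blank_center's own z axis and vertical below 0.06 rad), for 0.2 s.
At the end, for the whole second after the job is handed in: The blank lies flat and at rest on the jig's plate in the corner pocket, its long side within 2 mm of the rail, parallel to it within 0.05 rad, and its end within 2 mm of the stop; the stack, tape roll and bottle are within 12 mm of where they were (all of step 2 and linear speed of blank below 0.01 m/s and distance of each of stack_center, tape_center, cleaner_center from where it was at the start of the episode below 0.012 m); the robot touches nothing.
It fails at once if the blank is picked up or tipped: centre more than 4 mm above where it lies on the plate, or tilted over 0.2 rad (z of blank_center in the frame of jig above 0.021 m or angle between blank_center's own z axis and vertical above 0.2 rad).
It fails at once if the blank is more than 10 mm off the rail on the second half of its way to the pocket (y of blank_center in the frame of jig above 0.06 m and x of blank_center in the frame of jig below 0.0265 m).
It fails at once if the stack of spare blanks is shifted more than 12 mm or tipped (distance of stack_center from where it was at the start of the episode above 0.012 m or angle between stack_center's own z axis and vertical above 0.3 rad).
It fails at once if the roll of heat tape is shifted more than 12 mm or tipped (distance of tape_center from where it was at the start of the episode above 0.012 m or angle between tape_center's own z axis and vertical above 0.3 rad).
It fails at once if the cleaner bottle is shifted more than 12 mm or tipped (distance of cleaner_center from where it was at the start of the episode above 0.012 m or angle between cleaner_center's own z axis and vertical above 0.3 rad).
It also fails if it takes over 64 s, if anything falls off the work surface, if the arm or the gripper's body presses on something with over 40 N, if the wrist force passes 120 N, or if a joint passes its speed limit or range.

### The arm

A 7-joint arm with a two-finger parallel gripper is mounted at the origin on the work surface. World frame = base frame: x ahead of the robot, y to its left, z up, the work surface at z = 0. Lengths are in m, angles in rad, forces in N, time in s.
With the tool pointing down it reaches from about 0.425 to 0.875 m from the base axis. Payload 4.7 kg.
Tool frame: the origin (TCP) lies at the very end of the fingers, on their centre line; the grasp point (between the pads) lies 19 mm behind it; z points along the fingers, y is the line along which they close (so a half turn about z gives the same grasp; the last joint's range is limited). The gripper opens to 85 mm and grips with 20 to 120 N. Pads are 22 mm wide; open, the fingers measure 114 mm over their backs; the gripper's body (76 mm by 85 mm) begins 54 mm behind the grasp point. The pads swing forward as they close: fully open they stand 13 mm farther back than shut.
Start: joints at [-1.303, 0.321, -0.07, 1.45, 0.023, 1.371, -0.057], TCP at [0.163, 0.629, 0.231] pointing down, gripper open.
Joint ranges: [-2.86, 2.86], [-0.3, 2.09], [-1.38, 1.24], [0.06, 2.45], [-1.56, 4.7], [0.09, 2.05], [-2.69, 2.69]. Speed limits (rad/s): [2.57, 2.57, 3.14, 3.14, 3.14, 3.14, 3.14].

### API

Orientations are given as a rotation vector (axis times angle).
In Python, from rig import ctrl gives the robot as it stands. The module is installed in compiled form; this text tells all that it offers.
- The arm moves only by the shell command python3 -m handwheel 'ROWS' [FORCE]. ROWS is JSON, a list of rows, each an object with "dp": the shift along the tool's x, y, z in units of 30 mm (1.0 is 30 mm), a list of three; "rot": the turn, a rotation vector about the tool's x, y, z in units of 6 degrees (1.0 is 6 degrees), a list of three; "claw": the finger opening in mm, from 0 to 85.4. In form: [{"dp": [tx, ty, tz], "rot": [wx, wy, wz], "claw": claw}, ...]. A call has 1 to 10 rows; each row is the pose to reach, as a shift and turn from the pose commanded when the call began, along the tool's axes at that moment; what a row does not reach only later rows make up. A row lasts 1/8 s, in which the tool goes at most 62.5 mm and 10.7 degrees, less where a joint would pass 70% of its speed; a pose out of reach is approached as far as the arm can. A call with a gripper value outside its range is refused whole. The fingers move at their own pace and stop on an object; FORCE is the grip in N (left out, the last holds). Time passes only in rows, so rows that repeat a pose let the fingers close. It gives the time, the measured TCP pose, the force, the opening and the grip force at its end, in the units of the state.
- ctrl.read_state(): the state, without advancing time (a new reading comes with each control period).
- ctrl.camera(name): name is "scene" or "top" or "wrist"; returns a dict with "color" (400x640x3 uint8, blue, green, red), "range_z" (400x640 float32, m along the optical axis (not along the pixel's ray), 0 where there is no reading), "intrinsics" (3x3 intrinsics, pixels), "view" (4x4, takes a point from world to camera coordinates). Camera axes: x right, y down, z forward; pixel columns grow to the right and rows downward; lengths in m; the calibration is good to about 2 mm. A picture is of the moment at which its call begins.
- ctrl.hand_in(): hands the job in; it is judged then, once.
Trained networks look in the newest picture that a camera, given by its name, has taken for a name from the list of things; names that differ only in an ending like _2 or _b are one class to them, and where a whole thing is asked for, a point or a joint stands for the part that bears it (a point fixed in the world has none). Each returns a list of dicts, best first, with "score" (0 to 1); they miss things now and then, are a little off and sometimes report something else, mostly with a low value. They report only what shows in the picture. A call takes as long as a camera call. They do not tell look-alikes from the thing itself.
- ctrl.search_frame(target, camera): "bbox" ([centre column, centre row, width, height] in pixels, round what is visible of it).
- ctrl.masks_of(target, camera): "pixels" (400x640 bool, what is visible of it) and "bbox" ([centre column, centre row, width, height] in pixels, round what is visible of it).
The state is a dict: "t": time; "q": joint angles; "qvel": joint speeds; "joint_torque": joint torques, N m; "position": TCP position; "tcp_rot": TCP orientation; "ft_force": force on the tool from outside, world axes, zero at the start; "ft_torque": the same for the moment, N m; "opening": finger opening in m; "finger_force": force on a finger pad.
Only numpy, scipy, OpenCV 4.12 (cv2) and the standard library are available. Lean on these libraries where they do the work, as an engineer would, in place of code of your own. Each camera call takes 0.05 s, during which the arm holds its last target. There are 200 camera calls.

## Working session

There is one attempt and no reset: what is moved stays moved. The work goes in short steps, Python scripts to look and compute and a shell command to move; the robot and the scene stay as the last step left them, time stands still between calls to the robot, and variables do not carry over. Pictures are saved under pics/ and viewed, at most 10 in all, crops included, and the job is handed in when it is done.

```bash
mkdir -p pics; cat > h.py <<'E'
import numpy as np, cv2
from rig import ctrl
def pts(c,mask):
    v,u=np.nonzero(mask&(c["range_z"]>0)); z=c["range_z"][v,u]; K=c["intrinsics"]
    p=np.stack([(u-K[0,2])/K[0,0]*z,(v-K[1,2])/K[1,1]*z,z,np.ones_like(z)],0)
    return (np.linalg.inv(c["view"])@p)[:3].T,u,v
E
python3 - <<'E'
from h import *
s=ctrl.read_state();print(s["t"],s["position"],s["tcp_rot"],s["opening"])
for n in ["top","scene"]:
    c=ctrl.camera(n);cv2.imwrite(f"pics/{n}0.png",c["color"])
    for t in ["jig","rail","stop","blank_center","stack_center","tape_center","cleaner_center"]:
        for m in ctrl.masks_of(t,n)[:3]:
            p,u,v=pts(c,m["pixels"])
            print(n,t,round(m["score"],2),np.round(m["bbox"]),np.round(np.median(p,0),3) if len(p) else None,np.round(np.percentile(p,[2,98],axis=0),3).tolist() if len(p) else None)
E
```

```text
0.0 [0.16312007 0.62863748 0.23021875] [-3.97536683e-01 -3.11623823e+00  3.02851953e-03] 0.08505785924164067
top rail 0.89 [334. 211. 132.  72.] [ 0.566 -0.028  0.012] [[0.487, -0.193, 0.007], [0.64, 0.114, 0.021]]
top stop 0.88 [334. 212. 138.  71.] [ 0.566 -0.029  0.012] [[0.486, -0.191, 0.007], [0.64, 0.113, 0.021]]
top blank_center 0.93 [312. 276.  30.  23.] [0.4   0.022 0.009] [[0.378, -0.012, -0.001], [0.423, 0.058, 0.013]]
top blank_center 0.82 [349. 216.  29.  22.] [ 0.55  -0.069  0.021] [[0.528, -0.103, 0.017], [0.574, -0.036, 0.025]]
top blank_center 0.67 [447. 172.  33.  31.] [ 0.669 -0.321  0.009] [[0.637, -0.353, 0.004], [0.704, -0.289, 0.013]]
top stack_center 0.79 [377. 158.  33.  22.] [ 0.697 -0.143  0.029] [[0.671, -0.176, 0.005], [0.729, -0.108, 0.033]]
top tape_center 0.71 [250. 178.  32.  28.] [0.64  0.18  0.017] [[0.612, 0.146, -0.002], [0.676, 0.21, 0.021]]
top cleaner_center 0.63 [316. 150.  23.  24.] [0.703 0.01  0.064] [[0.693, -0.007, 0.017], [0.722, 0.03, 0.096]]
scene jig 0.67 [308. 212. 175.  90.] [ 0.582 -0.019  0.012] [[0.488, -0.195, 0.003], [0.652, 0.
[... 444 characters left out ...]
 0.012]]
scene blank_center 0.88 [215. 157.  35.  20.] [ 0.465 -0.306  0.009] [[0.427, -0.334, 0.003], [0.497, -0.283, 0.012]]
scene blank_center 0.8 [311. 158.  32.  24.] [ 0.4   -0.095  0.009] [[0.358, -0.129, -0.001], [0.433, -0.065, 0.012]]
scene stack_center 0.81 [230. 241.  38.  32.] [ 0.711 -0.141  0.029] [[0.676, -0.177, 0.002], [0.733, -0.107, 0.032]]
scene stack_center 0.3 [306. 255.  24.  45.] [0.726 0.014 0.055] [[0.701, -0.007, 0.002], [0.735, 0.03, 0.095]]
scene tape_center 0.77 [404. 262.  36.  37.] [0.647 0.176 0.014] [[0.611, 0.145, -0.002], [0.678, 0.207, 0.02]]
scene cleaner_center 0.95 [306. 254.  24.  53.] [0.726 0.014 0.053] [[0.703, -0.009, -0.0], [0.735, 0.03, 0.095]]
```

```bash
python3 - <<'E'
import cv2
a=cv2.imread("pics/top0.png")[130:310,200:480];cv2.imwrite("pics/top0c.png",cv2.resize(a,None,fx=2.85,fy=2.85,interpolation=cv2.INTER_CUBIC))
E
```

```text
(no output)
```

View pics/top0c.png

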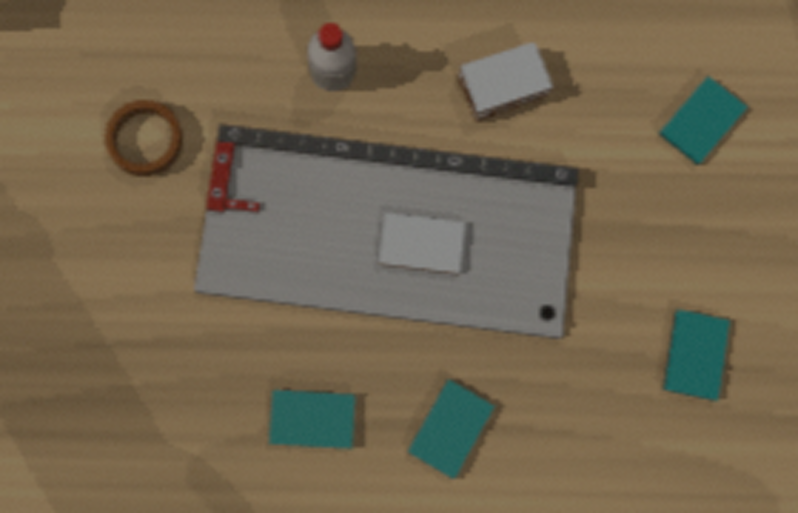

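```bash
cat >> h.py <<'E'
from scipy.spatial.transform import Rotation as R
def rect(p):
    (cx,cy),(w,h),a=cv2.minAreaRect(p[:,:2].astype(np.float32))
    if w>h: a-=90; w,h=h,w
    a=(a+90)%180-90   # angle of the short axis
    return np.array([cx,cy]),w,h,np.radians(a)
def goal(x,y,z,yaw):
    "world TCP target, tool y at yaw+90deg -> dp, rot in handwheel units (from measured pose)"
    s=ctrl.read_state(); r0=R.from_rotvec(s["tcp_rot"])
    r1=R.from_euler("z",yaw)*R.from_euler("y",np.pi)
    print("t",s["t"],"at",np.round(s["position"],4),"dp",np.round(r0.inv().apply(np.array([x,y,z])-s["position"])/0.03,2),"rot",np.round(np.degrees((r0.inv()*r1).as_rotvec())/6,2))
E
python3 - <<'E'
from h import *
for n in ["top","scene"]:
    c=ctrl.camera(n)
    m=ctrl.masks_of("rail",n)[0]; p,u,v=pts(c,m["pixels"]); p=p[p[:,2]>.006]; print(n,"jig",rect(p))
    for m in ctrl.masks_of("blank_center",n):
        p,u,v=pts(c,m["pixels"]); q=p[p[:,2]>.015]
        if len(q)>50: print(m["score"],"blank",rect(q))
goal(.53,-.04,.28,-.13)
E
```

```text
top jig (array([ 0.56432486, -0.03975697]), 0.15149496495723724, 0.32017937302589417, np.float64(-0.11064209275177798))
0.91 blank (array([ 0.55112398, -0.068985  ]), 0.04550929367542267, 0.06941554695367813, np.float64(-0.1081891882297605))
scene jig (array([ 0.5929237 , -0.04668671]), 0.21199554204940796, 0.32343679666519165, np.float64(-0.1172332832916696))
0.57 blank (array([ 0.55187917, -0.07092665]), 0.0505012646317482, 0.06960642337799072, np.float64(-0.09814827197183475))
t 1.1 at [0.1632 0.6292 0.2314] dp [-17.43 -18.52  -1.62] rot [ 0.    0.   -1.18]
```

```bash
python3 -m handwheel '[{"dp":[-17,-18.5,-1.6],"rot":[0,0,-1.3],"claw":0},{"dp":[-17,-18.5,-1.6],"rot":[0,0,-1.3],"claw":0},{"dp":[-17,-18.5,-1.6],"rot":[0,0,-1.3],"claw":0},{"dp":[-17,-18.5,-1.6],"rot":[0,0,-1.3],"claw":0},{"dp":[-17,-18.5,-1.6],"rot":[0,0,-1.3],"claw":0},{"dp":[-17,-18.5,-1.6],"rot":[0,0,-1.3],"claw":0},{"dp":[-17,-18.5,-1.6],"rot":[0,0,-1.3],"claw":0},{"dp":[-17,-18.5,-1.6],"rot":[0,0,-1.3],"claw":0},{"dp":[-17,-18.5,-1.6],"rot":[0,0,-1.3],"claw":0},{"dp":[-17,-18.5,-1.6],"rot":[0,0,-1.3],"claw":0}]'
python3 -c "
from h import *
goal(.51,-.06,.28,-.11)"
```

```text
t: 2.35
position: [0.4572, 0.0768, 0.2716]
tcp_rot: [0.184, 3.135, 0.002]
ft_force: [0.1, 0.4, -0.3]
opening: -0.0001
finger_force: 0.0
t 2.35 at [0.4572 0.0768 0.2716] dp [-2.28 -4.32 -0.28] rot [ 0.01  0.01 -0.07]
```

```bash
python3 -m handwheel '[{"dp":[-2.3,-4.3,-0.3],"rot":[0,0,-0.1],"claw":0},{"dp":[-2.3,-4.3,-0.3],"rot":[0,0,-0.1],"claw":0},{"dp":[-2.3,-4.3,-0.3],"rot":[0,0,-0.1],"claw":0},{"dp":[-2.3,-4.3,-0.3],"rot":[0,0,-0.1],"claw":0},{"dp":[-2.3,-4.3,-0.3],"rot":[0,0,-0.1],"claw":0}]'
python3 - <<'E'
from h import *
c=ctrl.camera("wrist");cv2.imwrite("pics/w1.png",c["color"])
for n in ["rail","blank_center"]:
    for m in ctrl.masks_of(n,"wrist"):
        p,u,v=pts(c,m["pixels"]); 
        print(n,m["score"],m["bbox"],len(p), rect(p[p[:,2]>.006]) if len(p) else 0, np.median(p,0))
E
```

```text
t: 2.98
position: [0.5095, -0.0559, 0.2798]
tcp_rot: [-0.165, -3.137, -0.001]
ft_force: [-0.5, 0.2, -0.5]
opening: -0.0001
finger_force: 0.0
rail 0.76 [336.3, 202.4, 250.4, 111.8] 24759 (array([ 0.56376153, -0.04171406]), 0.15027958154678345, 0.32105815410614014, np.float64(-0.1086832046119702)) [ 0.56002063 -0.02672927  0.01286562]
blank_center 0.89 [311.5, 198.1, 61.3, 36.1] 1923 (array([ 0.55075562, -0.07140057]), 0.04564593359827995, 0.06959396600723267, np.float64(-0.10292318664829232)) [ 0.5495031  -0.07076739  0.02267605]
blank_center 0.79 [119.2, 146.6, 46.3, 58.2] 2193 (array([ 0.46006104, -0.30720463]), 0.046365100890398026, 0.07028789073228836, np.float64(1.3768179314220865)) [ 0.45899408 -0.3051015   0.01055129]
blank_center 0.76 [148.4, 290.2, 51.5, 53.9] 1496 (array([ 0.66959858, -0.32352844]), 0.04510026052594185, 0.0714760273694992, np.float64(0.860843120234412)) [ 0.66705194 -0.32118765  0.01050288]
blank_center 0.67 [276.0, 71.3, 52.6, 70.5] 2528 (array([ 0.39400423, -0.09695341]), 0.04550749808549881, 0.07011225819587708, np.float64(1.0634823817882688)) [ 0.39328153 -0.0962288   0.01070479]
blank_center 0.63 [371.2, 66.0, 60.6, 49.9] 2492 (array([0.4001601 , 0.02049242]), 0.04507336765527725, 0.07027481496334076, np.float64(-0.04162014783186734)) [0.39950987 0.02025442 0.01075224]
```

View pics/w1.png

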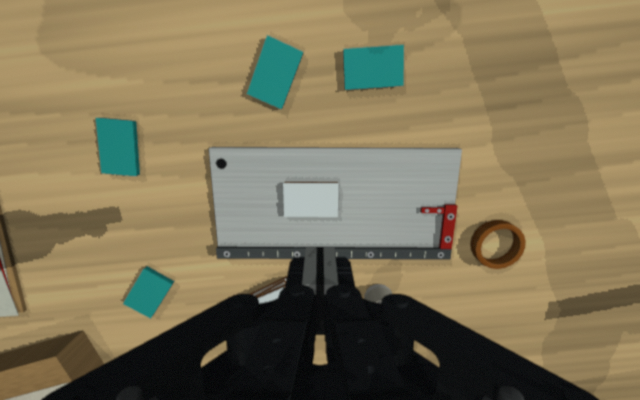

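```bash
cat >> h.py <<'E'
J=np.array([.564,-.0408]);YAW=-.109
def jgoal(jx,jy,z):
    c,s=np.cos(YAW),np.sin(YAW); w=J+[c*jx-s*jy,s*jx+c*jy]; goal(*w,z,YAW)
def tcpj():
    d=ctrl.read_state()["position"][:2]-J;c,s=np.cos(YAW),np.sin(YAW);print("tcp jig",np.round([c*d[0]+s*d[1],-s*d[0]+c*d[1]],4))
def blank(cam="top"):
    c=ctrl.camera(cam)
    for m in ctrl.masks_of("blank_center",cam):
        p,u,v=pts(c,m["pixels"]); med=np.median(p,0); d=p[p[:,2]>.017]
        if med[2]<.016 or len(d)<30 or np.linalg.norm(med[:2]-J)>.17: continue
        ctr,w,h,a=rect(d); e=ctr-J; C,S=np.cos(YAW),np.sin(YAW)
        print(cam,"blank jig",np.round([C*e[0]+S*e[1],-S*e[0]+C*e[1]],4),"size",round(w,4),round(h,4),"yaw",round(a-YAW,3),"z",round(med[2],4))
    return c
E
python3 -c "
from h import *
jgoal(-.06,-.032,.05)
blank();blank('wrist')"
```

```text
t 3.125 at [ 0.5096 -0.0559  0.2799] dp [ 0.25 -0.37  7.66] rot [ 0.01 -0.    0.04]
wrist blank jig [-0.0103 -0.0313] size 0.0448 0.0693 yaw 0.002 z 0.0227
```

```bash
python3 -m handwheel '[{"dp":[0.25,-0.4,2],"rot":[0,0,0],"claw":0},{"dp":[0.25,-0.4,4],"rot":[0,0,0],"claw":0},{"dp":[0.25,-0.4,6],"rot":[0,0,0],"claw":0},{"dp":[0.25,-0.4,7.65],"rot":[0,0,0],"claw":0},{"dp":[0.25,-0.4,7.65],"rot":[0,0,0],"claw":0}]'
python3 - <<'E'
from h import *
jgoal(-.06,-.032,.0155);tcpj()
c=ctrl.camera("wrist");cv2.imwrite("pics/w2.png",c["color"])
E
```

```text
t: 3.95
position: [0.4976, -0.0685, 0.0475]
tcp_rot: [-0.168, -3.129, 0.003]
ft_force: [0.7, 0.9, 0.5]
opening: -0.0002
finger_force: 0.0
t 3.95 at [ 0.4976 -0.0685  0.0475] dp [-0.11  0.09  1.06] rot [-0.02 -0.08  0.02]
tcp jig [-0.063  -0.0348]
```

View pics/w2.png

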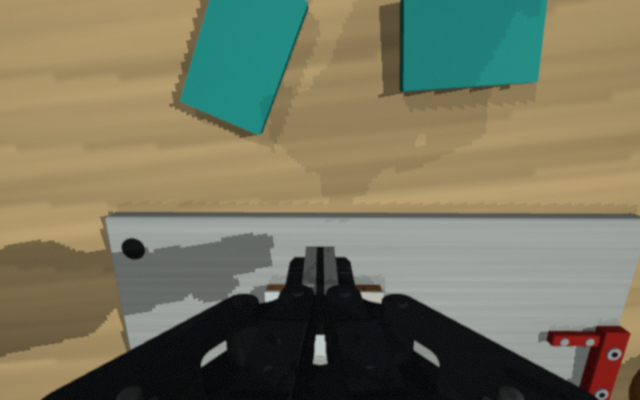

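```bash
python3 -m handwheel '[{"dp":[0,0.1,0.5],"rot":[0,0,0],"claw":0},{"dp":[0,0.1,0.95],"rot":[0,0,0],"claw":0},{"dp":[0,0.1,0.95],"rot":[0,0,0],"claw":0},{"dp":[0,0.1,0.95],"rot":[0,0,0],"claw":0}]'
python3 - <<'E'
from h import *
tcpj();jgoal(-.04,-.032,.0155);jgoal(0.0,-.032,.0155)
E
```

```text
t: 4.5
position: [0.5017, -0.0658, 0.0224]
tcp_rot: [0.168, 3.136, 0.0]
ft_force: [0.5, -0.3, 1.3]
opening: 0.0002
finger_force: 0.0
tcp jig [-0.0592 -0.0316]
t 4.5 at [ 0.5017 -0.0658  0.0224] dp [-0.64 -0.01  0.23] rot [0.   0.01 0.02]
t 4.5 at [ 0.5017 -0.0658  0.0224] dp [-1.97 -0.02  0.23] rot [0.   0.01 0.02]
```

```bash
python3 -m handwheel '[{"dp":[0,0,0.22],"rot":[0,0,0],"claw":0},{"dp":[0,0,0.22],"rot":[0,0,0],"claw":0},{"dp":[-0.2,0,0.22],"rot":[0,0,0],"claw":0},{"dp":[-0.35,0,0.22],"rot":[0,0,0],"claw":0},{"dp":[-0.5,0,0.22],"rot":[0,0,0],"claw":0},{"dp":[-0.65,0,0.22],"rot":[0,0,0],"claw":0},{"dp":[-0.8,0,0.22],"rot":[0,0,0],"claw":0},{"dp":[-0.95,0,0.22],"rot":[0,0,0],"claw":0},{"dp":[-1.1,0,0.22],"rot":[0,0,0],"claw":0},{"dp":[-1.1,0,0.22],"rot":[0,0,0],"claw":0}]'
python3 - <<'E'
from h import *
tcpj();c=blank("scene");blank()
cv2.imwrite("pics/s3.png",cv2.resize(c["color"][120:290,180:440],None,fx=3,fy=3,interpolation=cv2.INTER_CUBIC))
E
```

```text
t: 5.75
position: [0.5347, -0.0693, 0.0155]
tcp_rot: [0.168, 3.137, -0.0]
ft_force: [0.2, 0.1, 0.6]
opening: -0.0001
finger_force: 0.0
tcp jig [-0.026  -0.0315]
scene blank jig [ 0.0082 -0.0324] size 0.0488 0.0718 yaw -0.028 z 0.0215
```

View pics/s3.png

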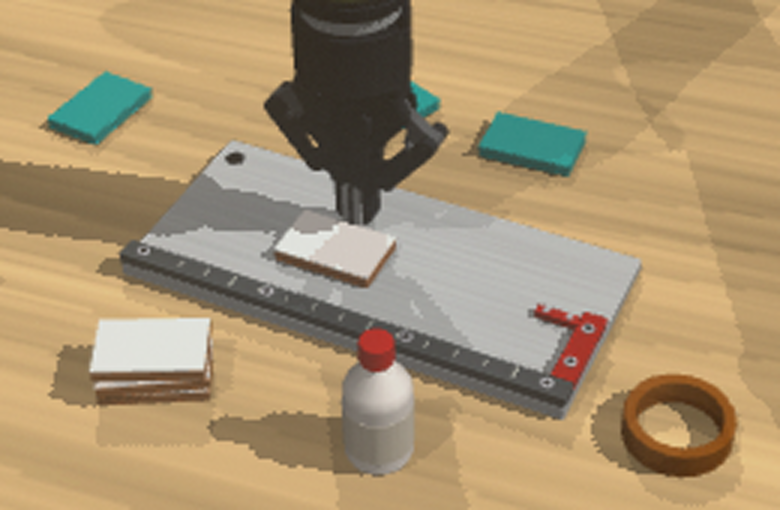

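The scene view shows the fingertips against the middle of the blank's long side (crop ~(355,210)), blank flat at ~(335,250) and heading for the rail; I keep pushing.

```bash
python3 -m handwheel '[{"dp":[-0.15,0,0],"rot":[0,0,0],"claw":0},{"dp":[-0.3,0,0],"rot":[0,0,0],"claw":0},{"dp":[-0.45,0,0],"rot":[0,0,0],"claw":0},{"dp":[-0.6,0,0],"rot":[0,0,0],"claw":0},{"dp":[-0.72,0,0],"rot":[0,0,0],"claw":0},{"dp":[-0.82,0,0],"rot":[0,0,0],"claw":0},{"dp":[-0.88,0,0],"rot":[0,0,0],"claw":0},{"dp":[-0.9,0,0],"rot":[0,0,0],"claw":0},{"dp":[-0.9,0,0],"rot":[0,0,0],"claw":0}]'
python3 - <<'E'
from h import *
tcpj();blank("scene")
E
```

```text
t: 7.08
position: [0.5611, -0.0721, 0.0154]
tcp_rot: [0.168, 3.137, 0.0]
ft_force: [0.4, 0.0, 0.2]
opening: 0.0
finger_force: 0.0
tcp jig [ 0.0006 -0.0314]
scene blank jig [ 0.0358 -0.0321] size 0.0516 0.071 yaw 0.016 z 0.0216
```

```bash
python3 -m handwheel '[{"dp":[-0.04,0,0],"rot":[0,0,0],"claw":0},{"dp":[-0.07,0,0],"rot":[0,0,0],"claw":0},{"dp":[-0.07,0,0],"rot":[0,0,0],"claw":0}]';python3 -m handwheel '[{"dp":[-0.03,0,0],"rot":[0,0,0],"claw":0},{"dp":[-0.03,0,0],"rot":[0,0,0],"claw":0}]'
python3 - <<'E'
from h import *
tcpj();blank("scene")
E
```

```text
t: 7.55
position: [0.5633, -0.0723, 0.0155]
tcp_rot: [0.168, 3.137, 0.0]
ft_force: [0.8, 0.8, -0.6]
opening: 0.0002
finger_force: 0.0
t: 7.8
position: [0.5641, -0.0724, 0.0154]
tcp_rot: [0.168, 3.137, 0.0]
ft_force: [0.9, 0.1, -0.6]
opening: -0.0002
finger_force: 0.0
tcp jig [ 0.0036 -0.0314]
scene blank jig [ 0.0369 -0.0324] size 0.0488 0.0725 yaw 0.01 z 0.0215
```

```bash
python3 -m handwheel '[{"dp":[-0.03,0,0],"rot":[0,0,0],"claw":0},{"dp":[-0.03,0,0],"rot":[0,0,0],"claw":0}]';python3 -m handwheel '[{"dp":[-0.03,0,0],"rot":[0,0,0],"claw":0},{"dp":[-0.03,0,0],"rot":[0,0,0],"claw":0}]'
python3 - <<'E'
from h import *
tcpj();c=blank("scene")
cv2.imwrite("pics/s4.png",cv2.resize(c["color"][170:270,200:400],None,fx=4,fy=4,interpolation=cv2.INTER_CUBIC))
E
```

```text
t: 8.15
position: [0.5642, -0.0724, 0.0153]
tcp_rot: [-0.168, -3.136, -0.001]
ft_force: [-3.1, 0.9, 3.2]
opening: 0.0001
finger_force: 1.6
t: 8.4
position: [0.5643, -0.0724, 0.0152]
tcp_rot: [-0.168, -3.134, -0.001]
ft_force: [-6.4, -0.4, 4.3]
opening: 0.0001
finger_force: 3.0
tcp jig [ 0.0037 -0.0314]
scene blank jig [ 0.037  -0.0318] size 0.05 0.072 yaw 0.006 z 0.0215
```

View pics/s4.png

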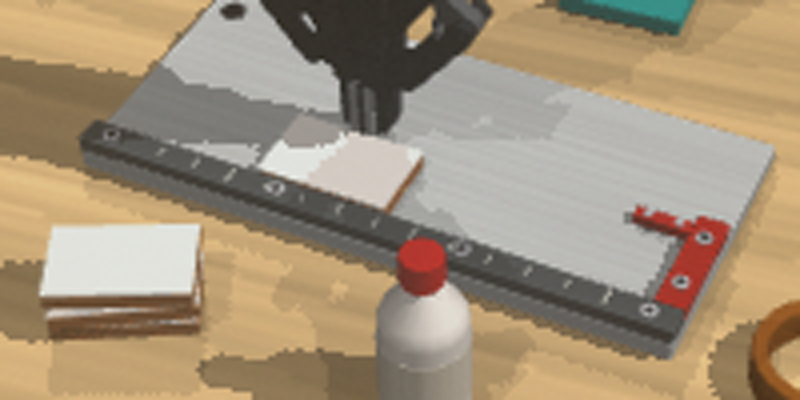

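The blank is flush with the rail (crop ~(340,160)), and the force rose to 6 N. Next: back off, lift, and go round to its end.

```bash
python3 -m handwheel '[{"dp":[0.15,0,0],"rot":[0,0,0],"claw":0},{"dp":[0.4,0,0],"rot":[0,0,0],"claw":0},{"dp":[0.4,0,-1],"rot":[0,0,0],"claw":0},{"dp":[0.4,0,-1.5],"rot":[0,0,0],"claw":0},{"dp":[-0.5,-1.2,-1.5],"rot":[0,0,0],"claw":0},{"dp":[-0.93,-2.3,-1.5],"rot":[0,0,0],"claw":0},{"dp":[-0.93,-2.3,-1.5],"rot":[0,0,0],"claw":0},{"dp":[-0.93,-2.3,-1.5],"rot":[0,0,0],"claw":0},{"dp":[-0.93,-2.3,-1.5],"rot":[0,0,0],"claw":0}]'
python3 - <<'E'
from h import *
tcpj();blank("scene");blank("top");jgoal(.034,-.100,.0155)
E
```

```text
t: 9.62
position: [0.5861, -0.1425, 0.0602]
tcp_rot: [-0.165, -3.137, -0.002]
ft_force: [0.3, -0.1, 0.2]
opening: 0.0003
finger_force: 0.0
tcp jig [ 0.0331 -0.0987]
scene blank jig [ 0.0389 -0.0315] size 0.0516 0.0713 yaw 0.039 z 0.0214
top blank jig [ 0.0363 -0.0117] size 0.0345 0.0463 yaw 1.538 z 0.0213
t 9.825 at [ 0.5863 -0.1433  0.0605] dp [-0.02 -0.02  1.5 ] rot [0.   0.   0.03]
```

```bash
python3 -m handwheel '[{"dp":[0,0,0.7],"rot":[0,0,0],"claw":0},{"dp":[0,0,1.49],"rot":[0,0,0],"claw":0},{"dp":[0,0,1.49],"rot":[0,0,0],"claw":0},{"dp":[0,0.15,1.49],"rot":[0,0,0],"claw":0},{"dp":[0,0.3,1.49],"rot":[0,0,0],"claw":0},{"dp":[0,0.45,1.49],"rot":[0,0,0],"claw":0},{"dp":[0,0.6,1.49],"rot":[0,0,0],"claw":0},{"dp":[0,0.75,1.49],"rot":[0,0,0],"claw":0},{"dp":[-0.01,0.9,1.49],"rot":[0,0,0],"claw":0},{"dp":[-0.01,1,1.49],"rot":[0,0,0],"claw":0}]'
python3 - <<'E'
from h import *
tcpj();c=blank("scene");blank("top");jgoal(.034,.02,.0155)
E
```

```text
t: 11.08
position: [0.5898, -0.1143, 0.0158]
tcp_rot: [0.168, 3.137, -0.0]
ft_force: [0.3, -0.6, 1.1]
opening: -0.0002
finger_force: 0.2
tcp jig [ 0.0336 -0.0702]
scene blank jig [ 0.0381 -0.0279] size 0.0496 0.0717 yaw 0.012 z 0.0217
t 11.275 at [ 0.5898 -0.1144  0.0158] dp [-0.02  3.01  0.01] rot [0.   0.   0.02]
```

```bash
python3 -m handwheel '[{"dp":[-0.01,0.15,0],"rot":[0,0,0],"claw":0},{"dp":[-0.01,0.3,0],"rot":[0,0,0],"claw":0},{"dp":[-0.02,0.45,0],"rot":[0,0,0],"claw":0},{"dp":[-0.02,0.6,0],"rot":[0,0,0],"claw":0},{"dp":[-0.03,0.75,0],"rot":[0,0,0],"claw":0},{"dp":[-0.03,0.9,0],"rot":[0,0,0],"claw":0},{"dp":[-0.04,1.05,0],"rot":[0,0,0],"claw":0},{"dp":[-0.04,1.2,0],"rot":[0,0,0],"claw":0},{"dp":[-0.05,1.35,0],"rot":[0,0,0],"claw":0},{"dp":[-0.05,1.5,0],"rot":[0,0,0],"claw":0}]'
python3 - <<'E'
from h import *
tcpj();c=blank("scene");blank("top")
cv2.imwrite("pics/s5.png",cv2.resize(c["color"][170:270,200:400],None,fx=4,fy=4,interpolation=cv2.INTER_CUBIC))
E
```

```text
t: 12.52
position: [0.5949, -0.0712, 0.0157]
tcp_rot: [-0.17, -3.135, 0.002]
ft_force: [-5.4, -5.1, 2.5]
opening: 0.0002
finger_force: 2.8
tcp jig [ 0.034  -0.0269]
scene blank jig [0.0366 0.0149] size 0.0472 0.0706 yaw 0.013 z 0.0216
```

View pics/s5.png

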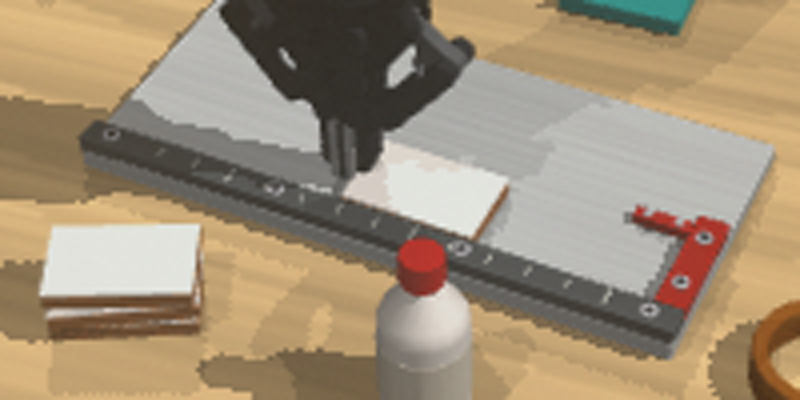

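```bash
python3 -m handwheel '[{"dp":[0.04,0.1,0],"rot":[0,0,0],"claw":0},{"dp":[0.04,0.25,0],"rot":[0,0,0],"claw":0},{"dp":[0.04,0.4,0],"rot":[0,0,0],"claw":0},{"dp":[0.04,0.55,0],"rot":[0,0,0],"claw":0},{"dp":[0.04,0.7,0],"rot":[0,0,0],"claw":0},{"dp":[0.04,0.85,0],"rot":[0,0,0],"claw":0},{"dp":[0.04,1,0],"rot":[0,0,0],"claw":0},{"dp":[0.03,1.15,0],"rot":[0,0,0],"claw":0},{"dp":[0.03,1.3,0],"rot":[0,0,0],"claw":0},{"dp":[0.03,1.45,0],"rot":[0,0,0],"claw":0}]'
python3 - <<'E'
from h import *
tcpj();c=blank("scene");blank("top")
E
```

```text
t: 13.98
position: [0.5998, -0.0261, 0.0157]
tcp_rot: [0.168, 3.137, 0.0]
ft_force: [-0.0, -1.0, -0.2]
opening: 0.0002
finger_force: 0.2
tcp jig [0.034  0.0185]
```

```bash
python3 - <<'E'
from h import *
blank("wrist");c=blank("scene")
cv2.imwrite("pics/s6.png",cv2.resize(c["color"][170:270,230:430],None,fx=4,fy=4,interpolation=cv2.INTER_CUBIC))
E
```

```text
wrist blank jig [0.0361 0.062 ] size 0.0458 0.0706 yaw -0.004 z 0.0228
scene blank jig [0.0368 0.0613] size 0.0475 0.0709 yaw 0.023 z 0.0216
```

View pics/s6.png

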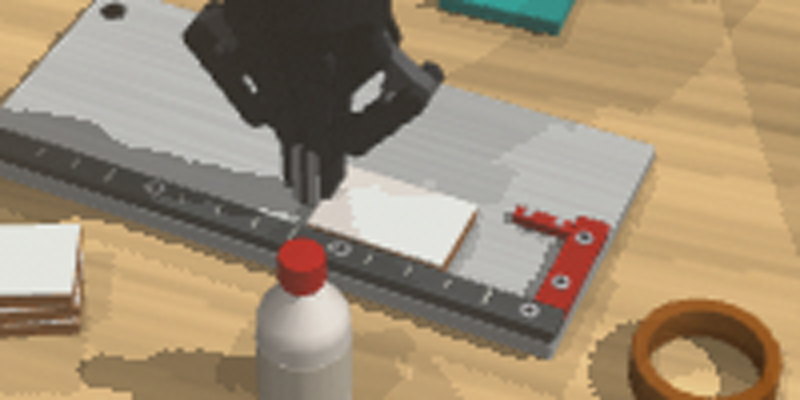

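The blank is flush and at the pocket mouth (crop ~(395,215)). It clears the lip, so I continue.

```bash
python3 -m handwheel '[{"dp":[0,0.15,0],"rot":[0,0,0],"claw":0},{"dp":[0,0.3,0],"rot":[0,0,0],"claw":0},{"dp":[0,0.45,0],"rot":[0,0,0],"claw":0},{"dp":[-0.01,0.6,0],"rot":[0,0,0],"claw":0},{"dp":[-0.01,0.75,0],"rot":[0,0,0],"claw":0},{"dp":[-0.01,0.9,0],"rot":[0,0,0],"claw":0},{"dp":[-0.01,1.05,0],"rot":[0,0,0],"claw":0},{"dp":[-0.02,1.2,0],"rot":[0,0,0],"claw":0},{"dp":[-0.02,1.35,0],"rot":[0,0,0],"claw":0},{"dp":[-0.02,1.45,0],"rot":[0,0,0],"claw":0}]'
python3 -m handwheel '[{"dp":[0,0.04,0],"rot":[0,0,0],"claw":0},{"dp":[0,0.08,0],"rot":[0,0,0],"claw":0},{"dp":[0,0.08,0],"rot":[0,0,0],"claw":0}]'
python3 - <<'E'
from h import *
tcpj();blank("wrist");c=blank("scene")
E
```

```text
t: 15.62
position: [0.605, 0.0171, 0.0157]
tcp_rot: [-0.168, -3.137, -0.0]
ft_force: [0.7, -1.1, 0.0]
opening: -0.0002
finger_force: 0.4
t: 16.0
position: [0.6053, 0.0192, 0.0157]
tcp_rot: [0.168, 3.137, 0.0]
ft_force: [-0.9, -0.9, -1.2]
opening: -0.0
finger_force: 0.1
tcp jig [0.0345 0.0642]
wrist blank jig [0.0374 0.1075] size 0.0473 0.0716 yaw 0.002 z 0.0228
```

Creep on until the stop resists.

```bash
for i in 1 2 3; do python3 -m handwheel '[{"dp":[0,0.03,0],"rot":[0,0,0],"claw":0},{"dp":[0,0.03,0],"rot":[0,0,0],"claw":0}]' | grep -E "posi|ft_f"; done
python3 - <<'E'
from h import *
tcpj();blank("wrist")
E
```

```text
position: [0.6055, 0.0201, 0.0158]
ft_force: [-0.2, 0.2, -0.3]
position: [0.6055, 0.0208, 0.0158]
ft_force: [-0.6, -0.4, 0.7]
position: [0.6054, 0.0208, 0.0158]
ft_force: [0.3, -2.8, 0.4]
tcp jig [0.0345 0.0658]
wrist blank jig [0.0366 0.1088] size 0.0461 0.0718 yaw -0.009 z 0.0228
```

```bash
python3 -m handwheel '[{"dp":[0,0.03,0],"rot":[0,0,0],"claw":0},{"dp":[0,0.03,0],"rot":[0,0,0],"claw":0}]' | grep -E "posi|ft_f"
python3 -m handwheel '[{"dp":[0,-0.15,0],"rot":[0,0,0],"claw":0},{"dp":[0,-0.5,0],"rot":[0,0,0],"claw":0},{"dp":[0,-0.7,-1],"rot":[0,0,0],"claw":0},{"dp":[0,-0.7,-2.5],"rot":[0,0,0],"claw":0},{"dp":[1.3,-0.7,-4],"rot":[0,0,0],"claw":0},{"dp":[2.5,-0.7,-5.5],"rot":[0,0,0],"claw":0},{"dp":[2.5,-0.7,-5.5],"rot":[0,0,0],"claw":0},{"dp":[2.5,-0.7,-5.5],"rot":[0,0,0],"claw":0}]'
python3 - <<'E'
from h import *
c=blank("wrist");blank("scene");blank("top");tcpj()
cv2.imwrite("pics/w7.png",cv2.resize(c["color"][100:300,200:560],None,fx=2.2,fy=2.2,interpolation=cv2.INTER_CUBIC))
E
```

```text
position: [0.6054, 0.0209, 0.0158]
ft_force: [-1.6, -5.6, 1.2]
t: 18.3
position: [0.5289, 0.0102, 0.1807]
tcp_rot: [0.167, 3.136, 0.002]
ft_force: [-0.1, -0.6, -0.8]
opening: 0.0
finger_force: 0.0
wrist blank jig [0.0366 0.1081] size 0.0464 0.0701 yaw 0.0 z 0.0227
scene blank jig [0.0354 0.1077] size 0.0519 0.0719 yaw 0.011 z 0.0215
tcp jig [-0.0406  0.0462]
```

View pics/w7.png

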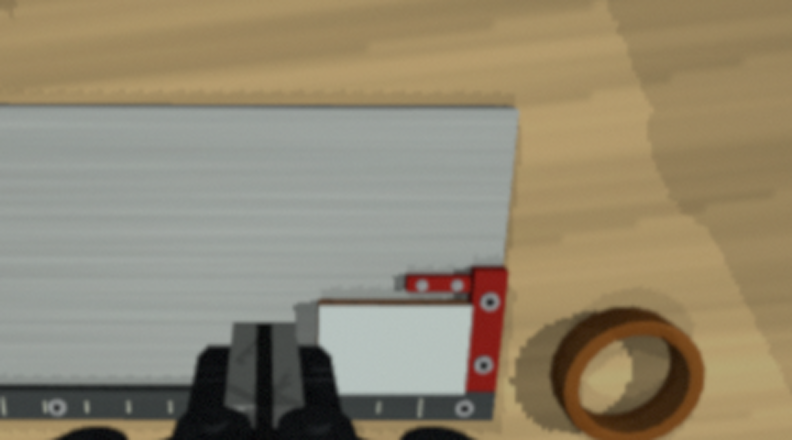

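The blank (crop ~(395,348)) is butted against the red stop and flush with the rail, and the arm is clear.

```bash
python3 -c "
from rig import ctrl
print(ctrl.hand_in())"
```

```text
the job is handed in; nothing more can be done
None
```

I pushed the blank flush to the rail and slid it into the corner pocket against the red stop. The last wrist picture measured it within about 1 mm of home and parallel to the rail, with the arm clear. I handed the job in, but no verdict came back.

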